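# Rake loose brass rods into the grooves of a tray

## Robot

A 6-joint arm with a two-finger parallel gripper is mounted at the origin on a cart in front of the work surface, level with it; the furniture and walls round the work are solid. World frame = base frame: x ahead of the robot, y to its left, z up, the work surface at z = 0. Lengths are in m, angles in rad, forces in N, time in s.
With the tool pointing down it reaches from about 0.35 to 0.975 m from the base axis. Payload 4.9 kg.
Tool frame: the origin (TCP) lies midway between the tips of the shut fingers; the grasp point (between the pads) lies 19 mm behind it; z points along the fingers, y is the direction in which the jaws open and shut (so a half turn about z gives the same grasp; the last joint's range is limited). The gripper opens to 85 mm and grips with 20 to 120 N. Pads are 22 mm wide; open, the fingers measure 114 mm over their backs; the gripper's body (76 mm by 85 mm) begins 54 mm behind the grasp point. The pads swing forward as they close: fully open they stand 13 mm farther back than shut.
Start: joints at [1.065, 0.053, 1.613, -0, 1.476, -0.119], TCP at [0.236, 0.579, 0.231] pointing down, gripper open.
Joint ranges: [-3.01, 3.01], [-1.01, 2.22], [0.06, 2.58], [-1.02, 4.17], [0.09, 2.62], [-3.14, 3.14]. Speed limits (rad/s): [2.57, 2.57, 3.14, 3.14, 3.14, 3.14].

## Interface

Orientations are given as a unit quaternion [w, x, y, z].
In Python, from plant import state, grab_frame, camera_info, job_done, cut_out gives the robot as it stands.
- The arm moves only by the tool step_arm, never from a script. Its argument "moves" is a list of rows, each a list of 7 numbers: the shift along the tool's x, y, z in m, then the turn, a rotation vector about the tool's x, y, z in rad, then the finger opening in m, from 0 to 0.0854. A call has 1 to 8 rows; each row shifts and turns the commanded pose from where the row before left it, along the tool's axes as they then stand; what a row does not reach is not made up. A row lasts 1/10 s, in which the tool goes at most 50 mm and 8.59 degrees, less where a joint would pass 70% of its speed; a pose out of reach is approached as far as the arm can. A call is refused whole if a number of a shift passes 0.05 or a number of a turn 0.15, either way. A call with a gripper value outside its range is refused whole. The fingers move at their own pace and stop on an object; the grip force is fixed at half the most. Time passes only in rows, so rows that do not move let the fingers close. It gives the time, the measured TCP pose, the force and the opening at its end, in the units of the state.
- state(): the state, without advancing time (a new reading comes with each control period).
- grab_frame(name): name is "scene" or "top" or "wrist"; returns (picture, depth): 420x560x3 uint8, red, green, blue; 420x560 float32, m along the optical axis (not along the pixel's ray), 0 where there is no reading.
- camera_info(name): a dict with "intrinsics" (3x3 intrinsics, pixels), "world_from_camera" (4x4, takes a point from camera to world coordinates). Camera axes: x right, y down, z forward; pixel columns grow to the right and rows downward; lengths in m; the calibration is good to about 2 mm. The wrist camera is an equidistant fisheye: a pixel r from the principal point sees the ray r / f radians off the axis. A picture is of the moment at which its call begins: read the wrist's pose just before it. camera_info takes no time and is no camera call; for the wrist camera it gives the pose at the moment of the call.
- job_done(): hands the job in, once; it reports no verdict.
Trained networks look in the newest picture that a camera, given by its name, has taken for a name from the list of things; names that differ only in an ending like _2 or _b are one class to them, and where a whole thing is asked for, a point or a joint stands for the part that bears it (a point fixed in the world has none). Each returns a list of dicts, best first, with "conf" (0 to 1); they miss things now and then, are a little off and sometimes report something else, mostly with a low value. They report only what shows in the picture. A call takes as long as a camera call. They do not tell look-alikes from the thing itself.
- cut_out(camera, query): "mask" (420x560 bool, what is visible of it) and "point" ([column, row] in pixels, amid what is visible of it).
The state is a dict: "time": time; "joint_pos": joint angles; "joint_vel": joint speeds; "joint_efforts": joint torques, N m; "tool_pos": TCP position; "tool_rot": TCP orientation; "contact_force": force on the tool from outside, world axes, zero at the start; "ft_torque": the same for the moment, N m; "gripper_width": opening from 0.0 (shut) to 1.0 (fully open).
Only numpy, scipy, OpenCV 4.12 (cv2) and the standard library are available. Lean on these libraries where they do the work, as an engineer would, in place of code of your own. Each camera call takes 0.05 s, during which the arm holds its last target.

## Task

Take the small rake off its cork board, set its skids down on the tray's two ledges behind the loose brass rods, at the deck end, and comb it once or more along the tray to the end wall, the skids riding lightly on the ledges all the way and never pressing hard, until all three rods lie down in the grooves, parallel. Then stand the rake back upright on its cork board and let go; touch the rods only with the rake and leave everything else where it is.

Things in the scene. Friction and masses are not known exactly. Their poses are not given: they have to be found in the camera images.
- tray: Fixed wooden tray on a dark steel base, 219 long (local x) by 140 wide (local y), rigid. Origin: underside of the base, on the table, below the bed's pivot. x points to the deck end, y runs along the grooves. Screws hold the bed stiffly up to 2 too high or low and sloping up to 0.04 rad either way along x, unknown; this pose does not show it. Heights given are nominal: feel for the true ones.
- tray_groove (a point): Point above the tray's origin at groove floor height (25). Seven V grooves along y, centres at tray x=-66,-44,..,+66 (pitch 22, 45-degree sides, 9 deep, 4 flat at the bottom); ridge tops 34 above the tray's origin. Side walls at |y|=48 to 52 and an end wall at x=-85 to -92, tops 46.
- tray_deck (a point): Point on the tray's centre line at x=100, height 34 (nominal): the flat deck from x=77 to 127, the end from which the rake starts, behind the rods. This point does not show the slope.
- tray_ledge (a point): Point at tray x=100, y=61, height 32 (nominal; true height up to 6 mm off here; this point does not show it): on one of the two ledges, |y|=52 to 70 outside the side walls, from x=-92 to 127, on which the rake's skids ride.
- rod0: Loose hexagonal brass rod, 10 across flats, 80 long along its local y, 40 g. Starts askew to the grooves (0.4 to 0.65 rad) on top of the ridges. Lying in a groove its axis is about 30 above the tray's origin and its top 1 to 2.5 above the ridges.
- rod1: Loose hexagonal brass rod, 10 across flats, 80 long along its local y, 40 g. Starts askew to the grooves (0.4 to 0.65 rad) on top of the ridges. Lying in a groove its axis is about 30 above the tray's origin and its top 1 to 2.5 above the ridges.
- rod2: Loose hexagonal brass rod, 10 across flats, 80 long along its local y, 40 g. Starts askew to the grooves (0.4 to 0.65 rad) on top of the ridges. Lying in a groove its axis is about 30 above the tray's origin and its top 1 to 2.5 above the ridges.
- rake: Loose rake, about 0.25 kg, 140 wide (local y), 102 tall; origin at the underside of its skids, midway. Two steel skids, 36 long (x), 10 wide, 8 high, at y=+-61. Crossbar 16 (x) by 140 (y), 20 to 32 up. Same both ways round. On the ledges its y is parallel to tray y, with 4 mm clearance to each side wall. Press on the tray lightly: about 5 N, always well under 25 N.
- rake_grip (a point): Where to pinch the rake: centre of its upright dark wooden handle, 75 above the rake's origin; handle 24 (rake x) by 30 (y), from 37 to 102 up. Pinch across x.
- rake_tip (a point): Tip of the middle tooth, 6 above the skids' underside. Five round teeth, 8 thick, 17 apart along y. With the skids on the ledges the tips pass 4 above the ridges and about 2 above rods lying in grooves, and push rods that lie on the ridges.
- rake_board: Fixed cork board 100 (x) by 160 (y) by 6 thick, origin at the centre of its underside; the rake starts on it standing on its skids, and goes back there.
- eyelet_tin: round grey tin, 67 across, 28 tall; bystander
- spool: upright red thread spool, 32 across, 45 tall; bystander
- sanding_block2: brown sanding block, 57x100x31; bystander
- rod0_c (a point): centre of rod0, on its axis
- rod1_c (a point): centre of rod1, on its axis
- rod2_c (a point): centre of rod2, on its axis
There are look-alikes about, which are no part of the job. What is shaped like the rod2 but green is not meant.

How it is judged:
On the way, in this order (a step that is already met when the one before it is completed fails the run):
1. the rake's skids are set on the ledges behind the rods, at the deck end (pressing with more than 1 N) (x of rake in the frame of tray above 0.07 m and contact force between rake and tray above 1 N), for 0.1 s.
2. the rake rides on the ledges (more than 1 N) past the middle of the tray (x of rake in the frame of tray between -0.025 and 0.025 m and contact force between rake and tray above 1 N), for 0.1 s.
3. the rake rides on the ledges (more than 1 N) near the end wall (x of rake in the frame of tray between -0.085 and -0.04 m and contact force between rake and tray above 1 N), for 0.1 s.
At the end, for the whole second after the job is handed in: All three rods rest in grooves: within 0.05 rad of the tray's y, axis under 37 mm above its origin, within 75 mm along x, centres over 20.5 mm apart (one a groove). The rake stands at rest upright (0.08 rad) on the cork board, within 40 mm (board x) and 25 mm (board y) of its centre (angle between the y axis of each of rod0, rod1, rod2 and the y axis of tray, either way round below 0.05 rad and z of each of rod0_c, rod1_c, rod2_c in the frame of tray below 0.037 m and x of rod0_c in the frame of tray between -0.075 and 0.075 m and linear speed of each of rod0, rod1, rod2, rake below 0.02 m/s and x of rod1_c in the frame of tray between -0.075 and 0.075 m and x of rod2_c in the frame of tray between -0.075 and 0.075 m and horizontal distance between each of rod1_c, rod2_c and rod0_c above 0.0205 m and horizontal distance between rod2_c and rod1_c above 0.0205 m and angle between rake's own z axis and vertical below 0.08 rad and z of rake in the frame of rake_board between 0.003 and 0.009 m and x of rake in the frame of rake_board between -0.04 and 0.04 m and y of rake in the frame of rake_board between -0.025 and 0.025 m); the robot touches nothing.
It fails at once if the rake presses on the tray with more than 25 N (contact force between rake and tray above 25 N).
It fails at once if the fingers touch a rod (contact force between the fingers and rod0 above 0.5 N or contact force between the fingers and rod1 above 0.5 N or contact force between the fingers and rod2 above 0.5 N).
It fails at once if a bystander (tin, spool, sanding block) is moved by more than 20 mm (distance of any of eyelet_tin, spool, sanding_block2 from where it was at the start of the episode above 0.02 m).
It also fails if it takes over 67 s, if anything falls off the work surface, if the arm or the gripper's body presses on something with over 40 N, if the wrist force passes 120 N, or if a joint passes its speed limit or range.

## Working session

There is one attempt and no reset: what is moved stays moved. The work goes in short steps, Python scripts to look and compute and a tool call to move; the robot and the scene stay as the last step left them, time stands still between calls to the robot, and variables do not carry over. Pictures are saved under pics/ and viewed, and the job is handed in when it is done.

Besides the shell and the picture viewer there is one more tool, called after ">>>" by a JSON object that holds its "api" and its "payload". step_arm: Moves the arm, as the interface text tells. Its arguments: {"type":"object","properties":{"moves":{"type":"array"}},"required":["moves"]}

```bash
mkdir -p pics; ls
python3 - <<'E'
from plant import *
import cv2,numpy as np
s=state();print(s)
for n in ["scene","top"]:
    p,d=grab_frame(n); cv2.imwrite(f"pics/{n}0.png",p[:,:,::-1]); np.savez(f"{n}0.npz",p=p,d=d)
    c=camera_info(n);print(n,np.round(c["intrinsics"],2).tolist(),np.round(c["world_from_camera"],4).tolist())
E
```

```text
pics
{'time': 0.0, 'joint_pos': array([ 1.06498942e+00,  5.33395898e-02,  1.61429099e+00,  2.82984475e-05,
        1.47600950e+00, -1.18998775e-01]), 'joint_vel': array([-0.00074269,  0.00030431,  0.00117214, -0.00128085, -0.00035219,
       -0.00018865]), 'joint_efforts': array([ 1.56194081e-03, -3.93676865e+01, -3.70181608e+01,  7.68517384e-05,
        6.99078402e-03, -1.11178352e-05]), 'tool_pos': array([0.23545884, 0.57827794, 0.23007553]), 'tool_rot': array([-3.28037231e-04,  1.92201830e-01,  9.81354884e-01, -9.69835700e-04]), 'contact_force': array([-0.14476467, -0.27633843, -0.23826555]), 'ft_torque': array([-0.04575982,  0.03778243,  0.00744551]), 'gripper_width': 0.9994376830324907}
scene [[414.9, 0.0, 277.95], [0.0, 414.9, 209.58], [0.0, 0.0, 1.0]] [[0.8991, -0.2897, 0.3281, 0.3158], [-0.4374, -0.6217, 0.6497, -0.8061], [0.0157, -0.7277, -0.6857, 0.681], [0.0, 0.0, 0.0, 1.0]]
top [[454.8, 0.0, 283.16], [0.0, 454.8, 205.5], [0.0, 0.0, 1.0]] [[-0.0153, -0.9828, 0.1842, 0.386], [-0.9999, 0.0138, -0.009, -0.2399], [0.0063, -0.1843, -0.9829, 1.2216], [0.0, 0.0, 0.0, 1.0]]
```

View pics/scene0.png

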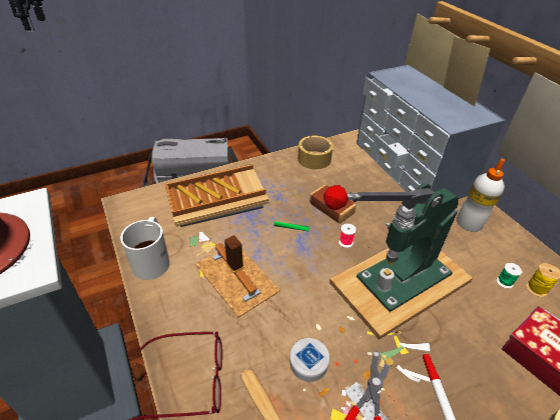

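View pics/top0.png

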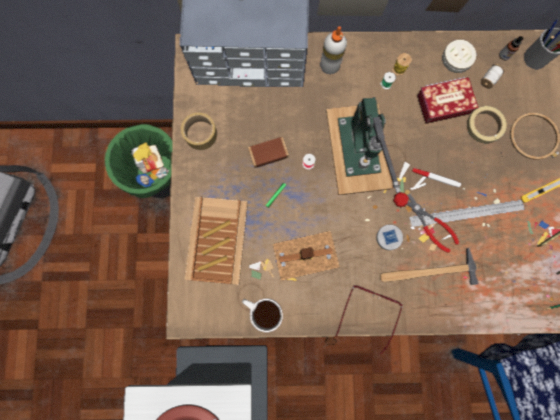

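```bash
cat > h.py <<'E'
from plant import *
import cv2,numpy as np
def pts(n,d,mask,info=None):
    c=info or camera_info(n);K=np.array(c["intrinsics"]);T=np.array(c["world_from_camera"])
    v,u=np.nonzero(mask&(d>0)); z=d[v,u]
    P=np.stack([(u-K[0,2])/K[0,0]*z,(v-K[1,2])/K[1,1]*z,z],1)
    return P@T[:3,:3].T+T[:3,3], np.stack([u,v],1)
E
python3 - <<'E'
from h import *
names=["tray","rake","rake_board","rod0","rod1","rod2","rake_grip","eyelet_tin","spool","sanding_block2"]
for n in ["top","scene"]:
    p,d=grab_frame(n); ms={}
    for q in names:
        for k,r in enumerate(cut_out(n,q)[:4]):
            P,_=pts(n,d,r["mask"])
            if len(P)==0: continue
            xy=P[:,:2].astype(np.float32)
            rc=cv2.minAreaRect(xy)
            print(n,q,k,round(r["conf"],2),np.round(r["point"]),"med",np.round(np.median(P,0),3),"zmax",round(np.percentile(P[:,2],98),3),"rect",np.round(rc[0],3),np.round(rc[1],3),round(rc[2],1))
            ms[f"{q}_{k}"]=r["mask"]
    np.savez(f"m_{n}.npz",p=p,d=d,**ms)
    r=(190,90,170,190) if n=="top" else (150,150,180,160)
    x,y,w,h=r
    cv2.imwrite(f"pics/{n}_crop.png",cv2.resize(p[y:y+h,x:x+w,::-1],None,fx=3.5 if n=="scene" else 3,fy=3.5 if n=="scene" else 3,interpolation=cv2.INTER_CUBIC))
E
```

```text
top tray 0 0.59 [215. 239.] med [ 0.521 -0.076  0.034] zmax 0.049 rect [ 0.52 -0.07] [0.149 0.22 ] 84.0
top rake 0 0.6 [306. 256.] med [ 0.476 -0.304  0.039] zmax 0.111 rect [ 0.477 -0.308] [0.033 0.137] 7.9
top rake_board 0 0.98 [306. 259.] med [ 0.473 -0.311  0.006] zmax 0.012 rect [ 0.479 -0.31 ] [0.103 0.164] 11.4
top rod0 0 0.72 [268. 152.] med [ 0.758 -0.212  0.031] zmax 0.036 rect [ 0.768 -0.212] [0.071 0.105] 17.3
top rod0 1 0.67 [213. 229.] med [ 0.547 -0.073  0.046] zmax 0.051 rect [ 0.547 -0.077] [0.014 0.075] 25.3
top rod0 2 0.66 [210. 263.] med [ 0.457 -0.063  0.044] zmax 0.049 rect [ 0.459 -0.066] [0.011 0.077] 21.6
top rod0 3 0.54 [276. 192.] med [ 0.642 -0.229  0.011] zmax 0.016 rect [ 0.643 -0.23 ] [0.008 0.072] 52.0
top rod1 0 0.72 [268. 152.] med [ 0.758 -0.212  0.031] zmax 0.036 rect [ 0.768 -0.212] [0.071 0.105] 17.3
top rod1 1 0.67 [213. 229.] med [ 0.547 -0.073  0.046] zmax 0.051 rect [ 0.547 -0.077] [0.014 0.075] 25.3
top rod1 2 0.66 [210. 263.] med [ 0.457 -0.063  0.044] zmax 0.049 rect [ 0.459 -0.066] [0.011 0.077] 21.6
top rod1 3 0.54 [276. 192.] med [ 0.64
[... 2404 characters left out ...]
0.014 rect [ 0.645 -0.227] [0.024 0.076] 54.3
scene rod2 2 0.6 [188. 198.] med [ 0.458 -0.073  0.045] zmax 0.048 rect [ 0.456 -0.066] [0.01  0.076] 21.9
scene rod2 3 0.6 [218. 199.] med [ 0.516 -0.094  0.035] zmax 0.05 rect [ 0.529 -0.049] [0.194 0.238] 84.3
scene rake_grip 0 0.56 [234. 260.] med [ 0.473 -0.319  0.043] zmax 0.11 rect [ 0.474 -0.291] [0.04 0.17] 6.5
scene spool 0 0.77 [347. 233.] med [ 0.724 -0.327  0.034] zmax 0.048 rect [ 0.747 -0.312] [0.073 0.031] 24.3
scene spool 1 0.23 [235. 260.] med [ 0.474 -0.319  0.043] zmax 0.11 rect [ 0.476 -0.289] [0.17  0.069] 82.4
scene sanding_block2 0 0.6 [330. 208.] med [ 0.742 -0.234  0.026] zmax 0.32 rect [ 0.694 -0.326] [0.431 0.108] 60.5
```

View pics/top_crop.png

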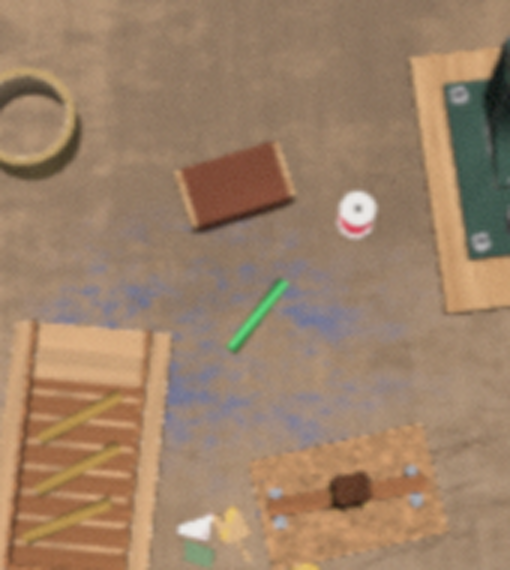

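View pics/scene_crop.png

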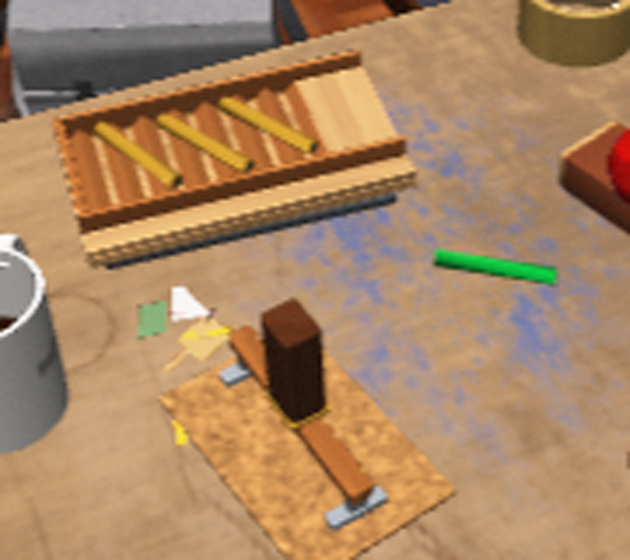

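```bash
cat > fit.py <<'E'
from h import *
from scipy.optimize import minimize
out={}
def hm(x,y):
    # nominal height map of bed
    h=np.full(x.shape,0.034)
    c=np.abs(((x+0.066+0.011)%0.022)-0.011)
    g=(np.abs(x)<0.077)
    h=np.where(g,0.025+np.clip(c-0.002,0,0.009),h)
    ay=np.abs(y)
    h=np.where((x<-0.085),0.046,h)
    h=np.where((ay>0.048)&(ay<0.052),0.046,h)
    h=np.where(ay>=0.052,0.032,h)
    ins=(x>-0.092)&(x<0.127)&(ay<0.070)
    return np.where(ins,h,0.0),ins
for n in ["top","scene"]:
    z=np.load(f"m_{n}.npz"); d=z["d"]
    P,_=pts(n,d,d>0)
    m=(P[:,0]>.35)&(P[:,0]<.7)&(P[:,1]>-.2)&(P[:,1]<.06)&(P[:,2]>-.02)&(P[:,2]<.07)
    P=P[m]
    tz=np.median(P[(P[:,0]>.64),2]); print(n,"table z",round(tz,4),len(P), "noise",P[(P[:,0]>.66),2].std())
    P=P-[0,0,tz]
    def cost(p,full=False):
        cx,cy,a,dz,sl=p
        dx,dy=P[:,0]-cx,P[:,1]-cy
        x=dx*np.cos(a)+dy*np.sin(a);y=-dx*np.sin(a)+dy*np.cos(a)
        h,ins=hm(x,y); h=np.where(ins,h+dz+sl*x,h)
        r=np.clip(np.abs(P[:,2]-h),0,.02)
        return (r.mean(),x,y,r) if full else r.mean()*1000
    best=None
    for a0 in [-.15,-.1,-.05]:
      for cx in [.49,.5,.51,.52]:
        r=minimize(cost,[cx,-.072,a0,0,0],method="Nelder-Mead",options=dict(initial_simplex=np.array([[cx,-.072,a0,0,0]]+[[cx+.008*(i==0),-.072+.008*(i==1),a0+.04*(i==2),.002*(i==3),.03*(i==4)] for i in range(5)]),maxiter=1500,xatol=1e-5))
        if best is None or r.fun<best.fun: best=r
    print(n,"tray x,y,yaw,dz,slope",np.round(best.x,4),best.fun)
    # board / rake
    z0=np.load(f"m_{n}.npz")
    P,_=pts(n,d,d>0);P=P-[0,0,tz]
    b=(np.hypot(P[:,0]-.477,P[:,1]+.31)<.12)
    B=P[b]
    bar=B[(B[:,2]>.031)&(B[:,2]<.042)];H=B[(B[:,2]>.1)]
    for nm,Q in (("bar",bar),("handle",H)):
        rc=cv2.minAreaRect(Q[:,:2].astype(np.float32)); print(n,nm,len(Q),np.round(rc[0],4),np.round(rc[1],4),round(rc[2],2),"z",np.round(np.median(Q[:,2]),4))
    Q=bar[:,:2];v=np.linalg.svd(Q-Q.mean(0),full_matrices=False)[2][0];print("bar dir deg",np.degrees(np.arctan2(v[1],v[0])),Q.mean(0))
E
python3 fit.py
```

```text
top table z -0.0 12268 noise 0.0024887841756270237
top tray x,y,yaw,dz,slope [ 0.503  -0.0725 -0.1035  0.0017  0.0265] 2.647654893913402
top bar 246 [ 0.475  -0.3079] [0.0209 0.1402] 8.39 z 0.0381
top handle 116 [ 0.4776 -0.3071] [0.0236 0.0294] 7.82 z 0.1081
bar dir deg -81.48977490864283 [ 0.47666919 -0.3055055 ]
scene table z 0.001 9977 noise 0.0012455380352370004
scene tray x,y,yaw,dz,slope [ 0.4997 -0.0706 -0.1041  0.0014  0.0256] 3.9181427131335567
scene bar 363 [ 0.4734 -0.3058] [0.024  0.1394] 11.96 z 0.0378
scene handle 182 [ 0.4741 -0.3057] [0.0233 0.0312] 7.39 z 0.1075
bar dir deg -80.61059884593934 [ 0.47458129 -0.31877737]
```

```bash
cat >> h.py <<'E'
from scipy.spatial.transform import Rotation as R
def R_of(q): return R.from_quat([q[1],q[2],q[3],q[0]])
def goal_R(yaw,tilt=0):
    # tool y along yaw (world), z down; tilt: rotation about world axis perpendicular (rake y) 
    y=np.array([np.cos(yaw),np.sin(yaw),0]);z=np.array([0,0,-1.]);x=np.cross(y,z)
    return R.from_rotvec(tilt*np.array([-np.sin(yaw),np.cos(yaw),0]))*R.from_matrix(np.stack([x,y,z],1))
def delta(pos,yaw,tilt=0,frm=None):
    s=state(); r=R_of(s["tool_rot"]); p=s["tool_pos"]
    g=goal_R(yaw,tilt)
    print("t",round(s["time"],2),"pos",np.round(p,4),"yaw",np.round(np.arctan2(r.as_matrix()[1,1],r.as_matrix()[0,1]),4),"toolz",np.round(r.as_matrix()[:,2],4),"F",np.round(s["contact_force"],2),"w",round(s["gripper_width"],3))
    print("shift in tool axes (mm)",np.round(r.inv().apply(np.array(pos)-p)*1000,1),"turn",np.round((r.inv()*g).as_rotvec(),4))
E
python3 - <<'E'
from h import *
z=np.load("m_top.npz");P,_=pts("top",z["d"],z["d"]>0)
m=(P[:,0]>.05)&(P[:,0]<.7)&(P[:,1]>-.45)&(P[:,1]<.5)
print([(b,round(P[m&(P[:,1]>b)&(P[:,1]<b+.1),2].max(),3)) for b in np.arange(-.45,.5,.1)])
delta([.476,-.3065,.2],.14)
E
```

```text
[(np.float64(-0.45), np.float64(0.048)), (np.float64(-0.35), np.float64(0.113)), (np.float64(-0.24999999999999994), np.float64(0.102)), (np.float64(-0.1499999999999999), np.float64(0.079)), (np.float64(-0.04999999999999988), np.float64(0.057)), (np.float64(0.05000000000000021), np.float64(0.015)), (np.float64(0.1500000000000002), np.float64(0.005)), (np.float64(0.25000000000000017), np.float64(-0.742)), (np.float64(0.35000000000000026), np.float64(-0.739)), (np.float64(0.45000000000000034), np.float64(-0.745))]
t 1.2 pos [0.2357 0.5788 0.2313] yaw 1.184 toolz [-0.e+00 -1.e-04 -1.e+00] F [0.33 0.57 0.2 ] w 1.001
shift in tool axes (mm) [-556.5 -729.2   31.4] turn [-1.000e-04  1.000e-04  1.044e+00]
```

Candidates (top view): the rake is the only rake-like thing, dark handle at (307,255). The brass rods in the tray are at about (213,229), (211,246) and (210,263). The look-alike is the green rod on the table at (276,192), which I leave alone. The crops confirm this. Moving above the rake.

>>> {"api": "step_arm", "payload": {"moves": [[-0.028, -0.036, 0, 0, 0, 0, 0.085], [-0.028, -0.036, 0, 0, 0, 0, 0.085], [-0.028, -0.036, 0, 0, 0, 0, 0.085], [-0.028, -0.036, 0, 0, 0, 0, 0.085], [-0.028, -0.036, 0, 0, 0, 0, 0.085], [-0.028, -0.036, 0, 0, 0, 0, 0.085], [-0.028, -0.036, 0, 0, 0, 0, 0.085], [-0.028, -0.036, 0, 0, 0, 0, 0.085]]}}

```text
time: 2.0
tool_pos: [0.3346, 0.226, 0.2315]
tool_rot: [0.001, 0.192, 0.981, 0.0]
contact_force: [1.4, 0.4, 0.3]
gripper_width: 0.993
```

>>> {"api": "step_arm", "payload": {"moves": [[-0.028, -0.036, 0, 0, 0, 0, 0.085], [-0.028, -0.036, 0, 0, 0, 0, 0.085], [-0.028, -0.036, 0, 0, 0, 0, 0.085], [-0.028, -0.036, 0, 0, 0, 0, 0.085], [-0.028, -0.036, 0, 0, 0, 0, 0.085], [-0.028, -0.036, 0, 0, 0, 0, 0.085], [-0.028, -0.036, 0, 0, 0, 0, 0.085], [-0.028, -0.036, 0, 0, 0, 0, 0.085]]}}

```text
time: 2.8
tool_pos: [0.4336, -0.1257, 0.2316]
tool_rot: [0.001, 0.193, 0.981, -0.0]
contact_force: [0.0, -0.4, 0.4]
gripper_width: 0.994
```

>>> {"api": "step_arm", "payload": {"moves": [[0, 0, 0, 0, 0, 0.145, 0.085], [0, 0, 0, 0, 0, 0.145, 0.085], [0, 0, 0, 0, 0, 0.145, 0.085], [0, 0, 0, 0, 0, 0.145, 0.085], [0, 0, 0, 0, 0, 0.145, 0.085], [0, 0, 0, 0, 0, 0.145, 0.085], [0, 0, 0, 0, 0, 0.145, 0.085], [0, 0, 0, 0, 0, 0, 0.085]]}}

```text
time: 3.6
tool_pos: [0.4334, -0.1236, 0.2314]
tool_rot: [0.0, 0.645, 0.764, 0.0]
contact_force: [0.1, -0.1, 0.1]
gripper_width: 0.995
```

Run:
```python
from h import *
delta([.476,-.3065,.2],.14)
```

```text
t 3.6 pos [ 0.4334 -0.1236  0.2314] yaw 0.1693 toolz [ 2.e-04 -1.e-04 -1.e+00] F [ 0.15 -0.07  0.06] w 0.995
shift in tool axes (mm) [-187.4   11.2   31.5] turn [0.0002 0.0001 0.0293]
```

>>> {"api": "step_arm", "payload": {"moves": [[-0.0375, 0.002, 0.006, 0, 0, 0, 0.085], [-0.0375, 0.002, 0.006, 0, 0, 0, 0.085], [-0.0375, 0.002, 0.006, 0, 0, 0, 0.085], [-0.0375, 0.002, 0.006, 0, 0, 0, 0.085], [-0.0375, 0.003, 0.006, 0, 0, 0.03, 0.085], [0, 0, 0, 0, 0, 0, 0.085], [0, 0, 0, 0, 0, 0, 0.085]]}}

```text
time: 4.3
tool_pos: [0.4755, -0.3069, 0.2007]
tool_rot: [-0.001, 0.656, 0.755, 0.0]
contact_force: [-0.1, 0.5, 0.3]
gripper_width: 0.992
```

Run:
```python
from h import *
delta([.476,-.3065,.06],.14)
for n in ["wrist","top","scene"]:
    c=camera_info(n)
    p,d=grab_frame(n); cv2.imwrite(f"pics/{n}1.png",p[:,:,::-1])
    if n=="wrist": print(c)
```

```text
t 4.3 pos [ 0.4755 -0.3069  0.2007] yaw 0.1402 toolz [-0.001   0.0013 -1.    ] F [-0.07  0.46  0.31] w 0.992
shift in tool axes (mm) [1.000e-01 7.000e-01 1.407e+02] turn [-0.0008 -0.0014  0.0002]
{'intrinsics': array([[325.1922621 ,   0.        , 275.93512958],
       [  0.        , 325.1922621 , 205.25324595],
       [  0.        ,   0.        ,   1.        ]]), 'world_from_camera': array([[ 9.90064728e-01,  1.33992475e-01,  4.26362652e-02,
         4.65547463e-01],
       [ 1.40611515e-01, -9.42399801e-01, -3.03497970e-01,
        -2.28731511e-01],
       [-4.86036206e-04,  3.06477785e-01, -9.51877687e-01,
         3.43138907e-01],
       [ 0.00000000e+00,  0.00000000e+00,  0.00000000e+00,
         1.00000000e+00]])}
```

View pics/wrist1.png

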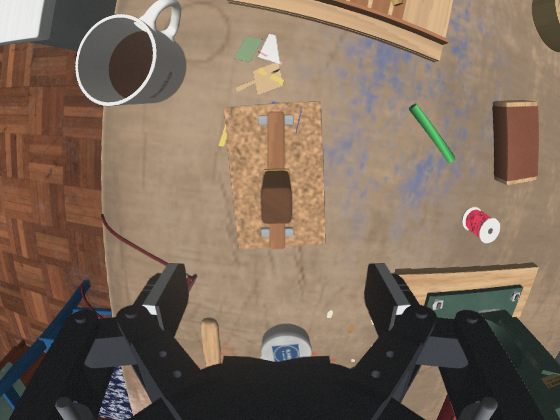

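The handle sits at (277,198), centred between the fingers (about 175 and 378) and square to them. Descending and gripping.

>>> {"api": "step_arm", "payload": {"moves": [[0, 0.0005, 0.04, 0, 0, 0, 0.085], [0, 0, 0.04, 0, 0, 0, 0.085], [0, 0, 0.03, 0, 0, 0, 0.085], [0, 0, 0.02, 0, 0, 0, 0.085], [0, 0, 0.01, 0, 0, 0, 0.085], [0, 0, 0, 0, 0, 0, 0.04], [0, 0, 0, 0, 0, 0, 0.0], [0, 0, 0, 0, 0, 0, 0.0]]}}

```text
time: 5.25
tool_pos: [0.4774, -0.3073, 0.0634]
tool_rot: [0.002, 0.656, 0.755, 0.0]
contact_force: [0.3, 0.8, 0.6]
gripper_width: 0.505
```

>>> {"api": "step_arm", "payload": {"moves": [[0, 0, 0, 0, 0, 0, 0.0], [0, 0, 0, 0, 0, 0, 0.0], [0, 0, 0, 0, 0, 0, 0.0], [0, 0, 0, 0, 0, 0, 0.0]]}}

```text
time: 5.65
tool_pos: [0.4771, -0.3072, 0.0628]
tool_rot: [0.001, 0.656, 0.754, 0.0]
contact_force: [-1.2, 0.8, 6.3]
gripper_width: 0.272
```

Run:
```python
from h import *
delta([.476,-.3065,.06],.14)
```

```text
t 5.65 pos [ 0.4771 -0.3072  0.0628] yaw 0.1387 toolz [ 0.0018 -0.0012 -1.    ] F [-1.15  0.82  6.3 ] w 0.272
shift in tool axes (mm) [ 0.8 -1.   2.8] turn [ 0.0016  0.0015 -0.0013]
```

>>> {"api": "step_arm", "payload": {"moves": [[0, 0, -0.01, 0, 0, 0, 0.0], [0, 0, -0.02, 0, 0, 0, 0.0], [0, 0, -0.03, 0, 0, 0, 0.0], [0, 0, -0.03, 0, 0, 0, 0.0], [0, 0, -0.025, 0, 0, 0, 0.0], [0, 0, -0.015, 0, 0, 0, 0.0], [0, 0, 0, 0, 0, 0, 0.0], [0, 0, 0, 0, 0, 0, 0.0]]}}

```text
time: 6.45
tool_pos: [0.4757, -0.3061, 0.1901]
tool_rot: [-0.001, 0.656, 0.755, -0.0]
contact_force: [-0.6, -0.5, -3.9]
gripper_width: 0.27
```

Run:
```python
from h import *
delta([.601,-.0821,.19],-.1037)
```

```text
t 6.45 pos [ 0.4757 -0.3061  0.1901] yaw 0.139 toolz [-0.0014  0.0011 -1.    ] F [-0.56 -0.51 -3.88] w 0.27
shift in tool axes (mm) [2.045e+02 1.551e+02 1.000e-01] turn [-0.0014 -0.0011  0.2427]
```

>>> {"api": "step_arm", "payload": {"moves": [[0.015, 0.011, 0, 0, 0, 0, 0.0], [0.03, 0.023, 0, 0, 0, 0, 0.0], [0.035, 0.027, 0, 0, 0, 0, 0.0], [0.035, 0.027, 0, 0, 0, 0, 0.0], [0.035, 0.027, 0, 0, 0, 0, 0.0], [0.03, 0.022, 0, 0, 0, 0, 0.0], [0.015, 0.011, 0, 0, 0, 0, 0.0], [0.01, 0.007, 0, 0, 0, 0, 0.0]]}}

```text
time: 7.25
tool_pos: [0.6006, -0.0801, 0.1884]
tool_rot: [-0.002, 0.656, 0.755, -0.001]
contact_force: [0.3, -1.0, -3.4]
gripper_width: 0.273
```

>>> {"api": "step_arm", "payload": {"moves": [[0, 0, 0, 0, 0, 0.08, 0.0], [0, 0, 0, 0, 0, 0.08, 0.0], [0, 0, 0, 0, 0, 0.083, 0.0], [0, 0, 0, 0, 0, 0, 0.0], [0, 0, 0, 0, 0, 0, 0.0]]}}

```text
time: 7.75
tool_pos: [0.6007, -0.0824, 0.1901]
tool_rot: [-0.001, 0.743, 0.67, -0.001]
contact_force: [0.9, 0.4, -3.0]
gripper_width: 0.273
```

Run:
```python
from h import *
delta([.601,-.0821,.125],-.1037,-.025)
for n in ["wrist","scene","top"]:
    p,d=grab_frame(n); cv2.imwrite(f"pics/{n}2.png",p[:,:,::-1]); np.savez(f"{n}2.npz",p=p,d=d)
    P,_=pts(n,d,d>0) if n!="wrist" else (np.zeros((0,3)),0)
    if n!="wrist":
        b=(np.hypot(P[:,0]-.601,P[:,1]+.082)<.11)&(P[:,2]>.15)&(P[:,2]<.17)
        Q=P[b];rc=cv2.minAreaRect(Q[:,:2].astype(np.float32)); print(n,len(Q),np.round(rc[0],4),np.round(rc[1],4),round(rc[2],2),np.median(Q[:,2]))
```

```text
t 7.75 pos [ 0.6007 -0.0824  0.1901] yaw -0.103 toolz [-2.e-03  3.e-04 -1.e+00] F [ 0.9   0.4  -2.96] w 0.273
shift in tool axes (mm) [ 0.3  0.4 65.1] turn [-0.027  -0.0001  0.0007]
scene 190 [ 0.5982 -0.0843] [0.1352 0.0232] 88.65 0.16580067962767436
top 214 [ 0.6014 -0.0823] [0.1396 0.0246] 88.6 0.16547205294245904
```

View pics/wrist2.png

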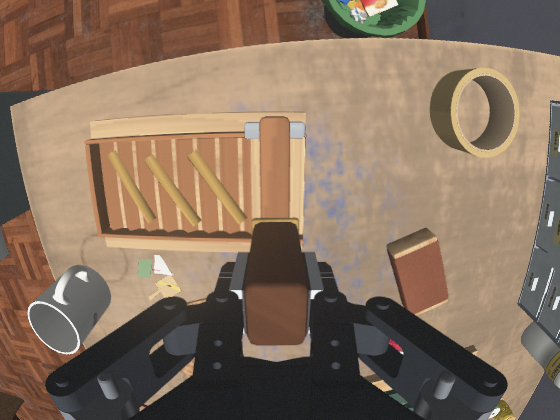

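View pics/scene2.png

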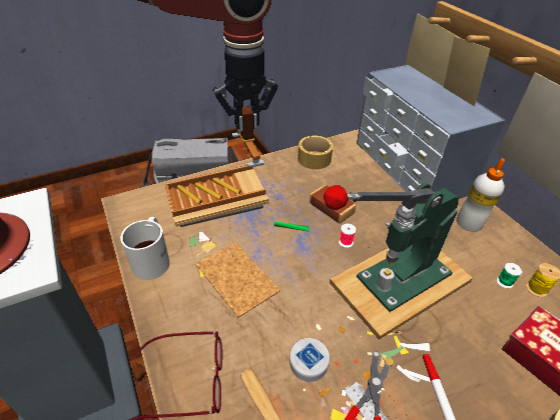

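```bash
python3 - <<'E'
from h import *
for f,c,zr in (("m_top",(.476,-.307),(.03,.043)),("m_scene",(.476,-.307),(.03,.043)),("top2",(.601,-.082),(.155,.17)),("scene2",(.601,-.082),(.155,.17))):
    n="top" if "top" in f else "scene"
    z=np.load(f+".npz");d=z["d"];P,_=pts(n,d,d>0)
    b=(np.hypot(P[:,0]-c[0],P[:,1]-c[1])<.085)&(P[:,2]>zr[0])&(P[:,2]<zr[1]);Q=P[b]
    ys=[];xs=[]
    for y in np.arange(c[1]-.07,c[1]+.07,.005):
        k=(Q[:,1]>=y)&(Q[:,1]<y+.005)
        if k.sum()>=3: ys.append(y+.0025);xs.append((Q[k,0].min()+Q[k,0].max())/2)
    ys=np.array(ys);xs=np.array(xs);
    for _ in range(3):
        p=np.polyfit(ys-c[1],xs,1);r=np.abs(xs-np.polyval(p,ys-c[1]));k=r<2*np.median(r)+1e-4;ys,xs=ys[k],xs[k]
    print(f,"yaw",-p[0],"x at c",p[1],"y ext",Q[:,1].min(),Q[:,1].max(),len(xs))
E
cd pics; python3 -c "
import cv2;i=cv2.imread('wrist2.png');cv2.imwrite('w2c.png',cv2.resize(i[90:270,70:330],None,fx=3,fy=3))"
```

```text
m_top yaw 0.14920253041909737 x at c 0.47715054017420416 y ext -0.3767296802597839 -0.2378824781534053 20
m_scene yaw 0.16852484814494184 x at c 0.47353868961599627 y ext -0.37554555164548176 -0.2365076187398728 11
top2 yaw -0.07842994620867436 x at c 0.6014560437758275 y ext -0.15209246380037741 -0.012567556113327355 10
scene2 yaw -0.09835633784178686 x at c 0.5989958023877554 y ext -0.15182031326462353 -0.016719616825967232 12
```

View pics/w2c.png

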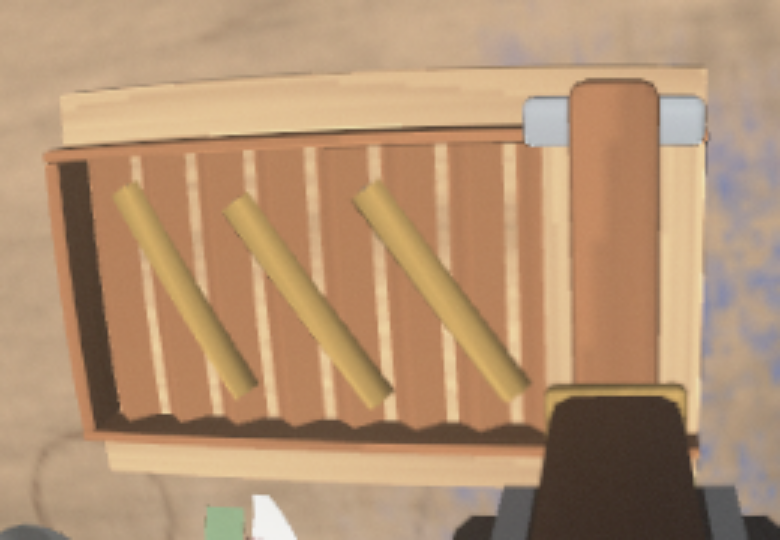

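>>> {"api": "step_arm", "payload": {"moves": [[0, 0, 0.015, -0.013, 0, 0, 0.0], [0, 0, 0.02, -0.013, 0, 0, 0.0], [0, 0, 0.02, 0, 0, 0, 0.0], [0, 0, 0.015, 0, 0, 0, 0.0], [0, 0, 0.01, 0, 0, 0, 0.0], [0, 0, 0.005, 0, 0, 0, 0.0], [0, 0, 0, 0, 0, 0, 0.0], [0, 0, 0, 0, 0, 0, 0.0]]}}

```text
time: 8.7
tool_pos: [0.6036, -0.0824, 0.1072]
tool_rot: [0.01, 0.743, 0.669, 0.009]
contact_force: [1.4, -0.2, -3.4]
gripper_width: 0.272
```

Run:
```python
from h import *
delta([.601,-.0821,.0935],-.1037,-.025)
for n in ["wrist"]:
    p,d=grab_frame(n); cv2.imwrite(f"pics/{n}3.png",cv2.resize(p[90:310,70:350,::-1],None,fx=2.5,fy=2.5))
```

```text
t 8.7 pos [ 0.6036 -0.0824  0.1072] yaw -0.1039 toolz [ 0.0273 -0.0031 -0.9996] F [ 1.37 -0.24 -3.44] w 0.272
shift in tool axes (mm) [ 0.  -3.  13.7] turn [ 0.0025  0.0003 -0.0002]
```

View pics/wrist3.png

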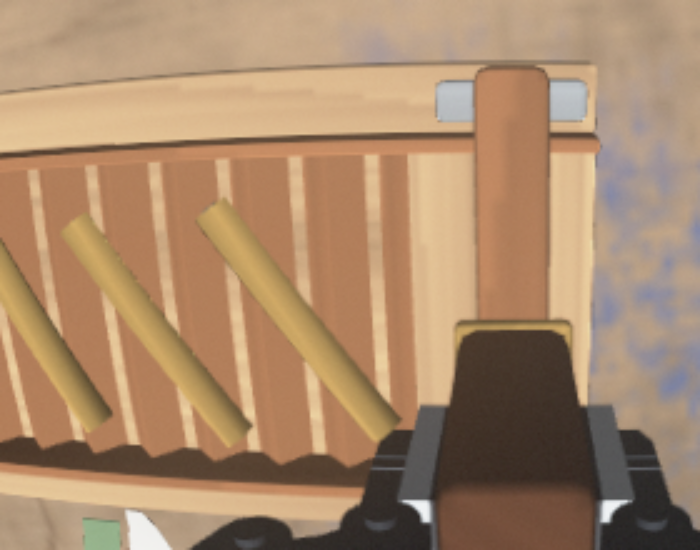

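>>> {"api": "step_arm", "payload": {"moves": [[0, -0.003, 0.004, 0, 0, 0, 0.0], [0, 0, 0.003, 0, 0, 0, 0.0], [0, 0, 0, 0, 0, 0, 0.0], [0, 0, 0.001, 0, 0, 0, 0.0], [0, 0, 0.001, 0, 0, 0, 0.0], [0, 0, 0, 0, 0, 0, 0.0]]}}

```text
time: 9.35
tool_pos: [0.6001, -0.0819, 0.0971]
tool_rot: [0.01, 0.743, 0.669, 0.009]
contact_force: [-0.5, 1.0, -2.9]
gripper_width: 0.272
```

>>> {"api": "step_arm", "payload": {"moves": [[0, 0, 0.001, 0, 0, 0, 0.0], [0, 0, 0, 0, 0, 0, 0.0]]}}

```text
time: 9.55
tool_pos: [0.6001, -0.0819, 0.0961]
tool_rot: [0.01, 0.743, 0.669, 0.009]
contact_force: [0.2, -0.3, -2.4]
gripper_width: 0.275
```

>>> {"api": "step_arm", "payload": {"moves": [[0, 0, 0.001, 0, 0, 0, 0.0], [0, 0, 0, 0, 0, 0, 0.0]]}}

```text
time: 9.75
tool_pos: [0.6001, -0.0819, 0.0951]
tool_rot: [0.01, 0.743, 0.669, 0.009]
contact_force: [0.1, -0.3, -2.4]
gripper_width: 0.275
```

>>> {"api": "step_arm", "payload": {"moves": [[0, 0, 0.001, 0, 0, 0, 0.0], [0, 0, 0, 0, 0, 0, 0.0]]}}

```text
time: 9.95
tool_pos: [0.6001, -0.0819, 0.0941]
tool_rot: [0.01, 0.743, 0.669, 0.009]
contact_force: [0.1, -0.2, -2.6]
gripper_width: 0.273
```

>>> {"api": "step_arm", "payload": {"moves": [[0, 0, 0.0007, 0, 0, 0, 0.0], [0, 0, 0, 0, 0, 0, 0.0]]}}

```text
time: 10.15
tool_pos: [0.6002, -0.0819, 0.0934]
tool_rot: [0.01, 0.743, 0.669, 0.009]
contact_force: [-0.5, 0.6, -2.7]
gripper_width: 0.275
```

>>> {"api": "step_arm", "payload": {"moves": [[0, 0, 0.0007, 0, 0, 0, 0.0], [0, 0, 0, 0, 0, 0, 0.0]]}}

```text
time: 10.35
tool_pos: [0.6004, -0.0819, 0.0929]
tool_rot: [0.01, 0.743, 0.669, 0.009]
contact_force: [1.1, 0.0, -1.9]
gripper_width: 0.272
```

>>> {"api": "step_arm", "payload": {"moves": [[0, 0, 0.0005, 0, 0, 0, 0.0], [0, 0, 0, 0, 0, 0, 0.0]]}}

```text
time: 10.55
tool_pos: [0.6005, -0.0819, 0.0928]
tool_rot: [0.01, 0.743, 0.669, 0.009]
contact_force: [-0.5, -0.1, 1.1]
gripper_width: 0.276
```

>>> {"api": "step_arm", "payload": {"moves": [[0, 0, 0.0005, 0, 0, 0, 0.0], [0, 0, 0, 0, 0, 0, 0.0]]}}

```text
time: 10.75
tool_pos: [0.6005, -0.082, 0.0928]
tool_rot: [0.01, 0.743, 0.669, 0.009]
contact_force: [-3.1, 0.7, 4.0]
gripper_width: 0.273
```

>>> {"api": "step_arm", "payload": {"moves": [[0, -0.001, -0.0002, 0, 0, 0, 0.0], [0, -0.002, 0, 0, 0, 0, 0.0], [0, -0.002, 0, 0, 0, 0, 0.0], [0, -0.002, 0, 0, 0, 0, 0.0], [0, -0.003, 0, 0, 0, 0, 0.0], [0, -0.003, 0, 0, 0, 0, 0.0]]}}

```text
time: 11.35
tool_pos: [0.5879, -0.0808, 0.0924]
tool_rot: [0.011, 0.743, 0.669, 0.009]
contact_force: [2.9, -1.0, 3.6]
gripper_width: 0.274
```

>>> {"api": "step_arm", "payload": {"moves": [[0, -0.003, 0, 0, 0, 0, 0.0], [0, -0.003, 0, 0, 0, 0, 0.0], [0, -0.003, 0, 0, 0, 0, 0.0], [0, -0.003, 0, 0, 0, 0, 0.0]]}}

```text
time: 11.75
tool_pos: [0.5758, -0.0795, 0.092]
tool_rot: [0.01, 0.743, 0.669, 0.009]
contact_force: [3.0, -0.4, 4.1]
gripper_width: 0.273
```

Run:
```python
from h import *
delta([.601,-.0821,.0935],-.1037,-.025)
```

```text
t 11.75 pos [ 0.5758 -0.0795  0.092 ] yaw -0.104 toolz [ 0.0276 -0.0031 -0.9996] F [ 2.98 -0.42  4.09] w 0.273
shift in tool axes (mm) [-0.  25.3 -0.8] turn [ 0.0028  0.0002 -0.0003]
```

>>> {"api": "step_arm", "payload": {"moves": [[0, -0.003, 0, 0, 0, 0, 0.0], [0, -0.003, 0, 0, 0, 0, 0.0], [0, -0.003, 0, 0, 0, 0, 0.0], [0, -0.003, 0, 0, 0, 0, 0.0], [0, -0.003, 0, 0, 0, 0, 0.0]]}}

```text
time: 12.25
tool_pos: [0.561, -0.078, 0.0917]
tool_rot: [0.01, 0.743, 0.669, 0.009]
contact_force: [3.9, 0.3, 5.5]
gripper_width: 0.272
```

>>> {"api": "step_arm", "payload": {"moves": [[0, -0.003, 0, 0, 0, 0, 0.0], [0, -0.003, 0, 0, 0, 0, 0.0], [0, -0.003, 0, 0, 0, 0, 0.0], [0, -0.003, 0, 0, 0, 0, 0.0], [0, -0.003, 0, 0, 0, 0, 0.0]]}}

```text
time: 12.75
tool_pos: [0.5461, -0.0764, 0.0913]
tool_rot: [0.011, 0.743, 0.669, 0.009]
contact_force: [3.4, -0.3, 4.0]
gripper_width: 0.271
```

Run:
```python
from h import *
delta([.601,-.0821,.0935],-.1037,-.025)
for n in ["wrist"]:
    p,d=grab_frame(n); cv2.imwrite(f"pics/{n}4.png",cv2.resize(p[90:310,70:350,::-1],None,fx=2.5,fy=2.5))
```

```text
t 12.75 pos [ 0.5461 -0.0764  0.0913] yaw -0.104 toolz [ 0.0277 -0.0033 -0.9996] F [ 3.43 -0.3   4.01] w 0.271
shift in tool axes (mm) [ 0.1 55.2 -0.7] turn [ 0.0029  0.0004 -0.0003]
```

View pics/wrist4.png

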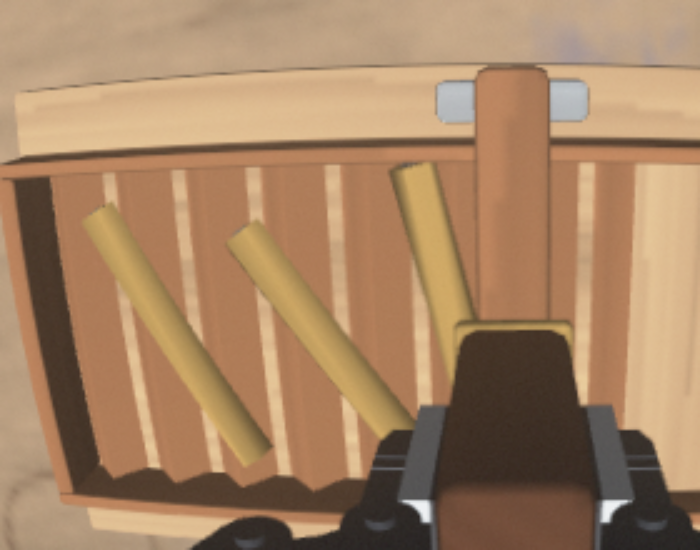

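The near rod is swinging straight in front of the teeth, with contact at about 7 N. Continuing.

>>> {"api": "step_arm", "payload": {"moves": [[0, -0.003, 0, 0, 0, 0, 0.0], [0, -0.003, 0, 0, 0, 0, 0.0], [0, -0.003, 0, 0, 0, 0, 0.0], [0, -0.003, 0, 0, 0, 0, 0.0], [0, -0.003, 0, 0, 0, 0, 0.0]]}}

```text
time: 13.3
tool_pos: [0.5312, -0.0748, 0.0909]
tool_rot: [0.01, 0.743, 0.669, 0.009]
contact_force: [4.1, -0.2, 5.7]
gripper_width: 0.27
```

>>> {"api": "step_arm", "payload": {"moves": [[0, -0.003, 0, 0, 0, 0, 0.0], [0, -0.003, 0, 0, 0, 0, 0.0], [0, -0.003, 0, 0, 0, 0, 0.0], [0, -0.003, 0, 0, 0, 0, 0.0], [0, -0.003, 0, 0, 0, 0, 0.0]]}}

```text
time: 13.8
tool_pos: [0.5163, -0.0732, 0.0905]
tool_rot: [0.01, 0.743, 0.669, 0.009]
contact_force: [3.8, 0.8, 6.2]
gripper_width: 0.274
```

Run:
```python
from h import *
delta([.601,-.0821,.0935],-.1037,-.025)
for n in ["wrist"]:
    p,d=grab_frame(n); cv2.imwrite(f"pics/{n}5.png",cv2.resize(p[90:310,70:350,::-1],None,fx=2.5,fy=2.5))
```

```text
t 13.8 pos [ 0.5163 -0.0732  0.0905] yaw -0.104 toolz [ 0.0278 -0.0031 -0.9996] F [3.82 0.76 6.19] w 0.274
shift in tool axes (mm) [-0.  85.2 -0.6] turn [ 0.003   0.0002 -0.0003]
```

View pics/wrist5.png

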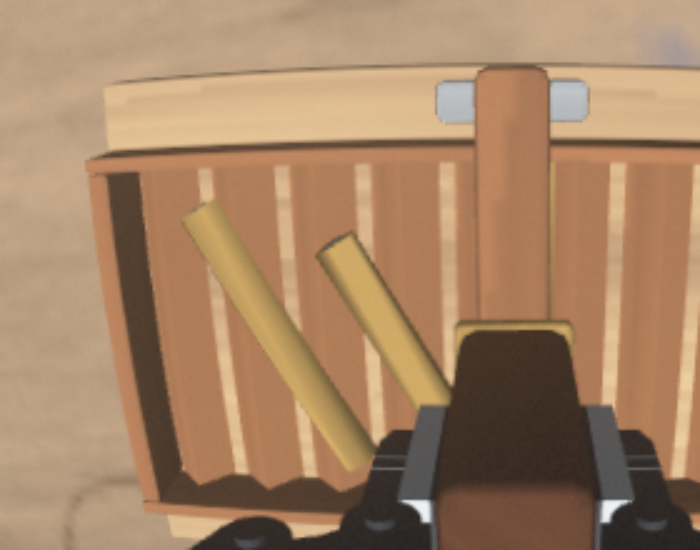

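>>> {"api": "step_arm", "payload": {"moves": [[0, -0.003, -0.0002, 0, 0, 0, 0.0], [0, -0.003, -0.0001, 0, 0, 0, 0.0], [0, -0.003, 0, 0, 0, 0, 0.0], [0, -0.003, 0, 0, 0, 0, 0.0], [0, -0.003, 0, 0, 0, 0, 0.0]]}}

```text
time: 14.35
tool_pos: [0.501, -0.0716, 0.0901]
tool_rot: [0.01, 0.743, 0.669, 0.009]
contact_force: [4.1, -0.5, 5.6]
gripper_width: 0.272
```

>>> {"api": "step_arm", "payload": {"moves": [[0, -0.003, 0, 0, 0, 0, 0.0], [0, -0.003, 0, 0, 0, 0, 0.0], [0, -0.003, 0, 0, 0, 0, 0.0], [0, -0.003, 0, 0, 0, 0, 0.0], [0, -0.003, 0, 0, 0, 0, 0.0]]}}

```text
time: 14.85
tool_pos: [0.4861, -0.07, 0.0898]
tool_rot: [0.01, 0.743, 0.669, 0.009]
contact_force: [4.2, -0.3, 6.4]
gripper_width: 0.274
```

Run:
```python
from h import *
delta([.601,-.0821,.0935],-.1037,-.025)
for n in ["wrist"]:
    p,d=grab_frame(n); cv2.imwrite(f"pics/{n}6.png",cv2.resize(p[90:310,70:350,::-1],None,fx=2.5,fy=2.5))
```

```text
t 14.85 pos [ 0.4861 -0.07    0.0898] yaw -0.104 toolz [ 0.027  -0.0029 -0.9996] F [ 4.17 -0.33  6.45] w 0.274
shift in tool axes (mm) [-1.000e-01  1.156e+02 -6.000e-01] turn [ 0.0022  0.0001 -0.0003]
```

View pics/wrist6.png

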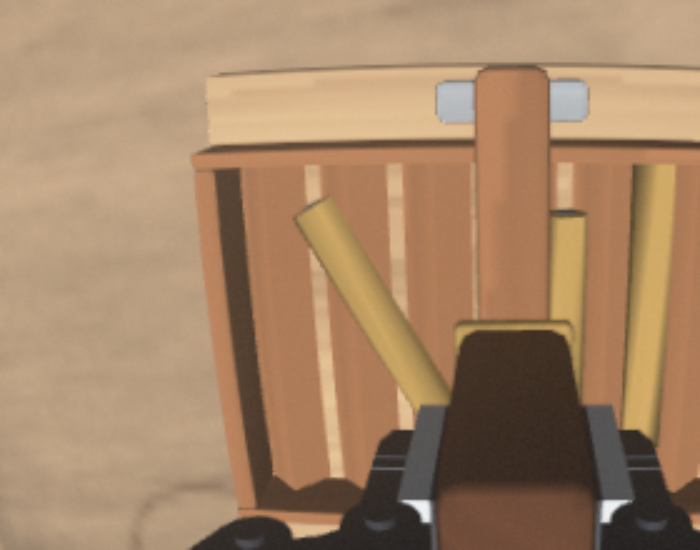

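>>> {"api": "step_arm", "payload": {"moves": [[0, -0.003, -0.0002, 0, 0, 0, 0.0], [0, -0.003, -0.0002, 0, 0, 0, 0.0], [0, -0.003, 0, 0, 0, 0, 0.0], [0, -0.003, 0, 0, 0, 0, 0.0], [0, -0.003, 0, 0, 0, 0, 0.0]]}}

```text
time: 15.4
tool_pos: [0.4708, -0.0684, 0.0894]
tool_rot: [0.01, 0.743, 0.669, 0.009]
contact_force: [4.0, -0.2, 5.3]
gripper_width: 0.276
```

>>> {"api": "step_arm", "payload": {"moves": [[0, -0.003, 0, 0, 0, 0, 0.0], [0, -0.003, 0, 0, 0, 0, 0.0], [0, -0.003, 0, 0, 0, 0, 0.0], [0, -0.003, 0, 0, 0, 0, 0.0], [0, -0.003, 0, 0, 0, 0, 0.0]]}}

```text
time: 15.9
tool_pos: [0.4559, -0.0669, 0.089]
tool_rot: [0.01, 0.743, 0.669, 0.009]
contact_force: [4.6, 0.3, 4.7]
gripper_width: 0.276
```

Run:
```python
from h import *
delta([.601,-.0821,.0935],-.1037,-.025)
for n in ["wrist"]:
    p,d=grab_frame(n); cv2.imwrite(f"pics/{n}7.png",cv2.resize(p[90:310,70:350,::-1],None,fx=2.5,fy=2.5))
```

```text
t 15.9 pos [ 0.4559 -0.0669  0.089 ] yaw -0.104 toolz [ 0.0259 -0.0027 -0.9997] F [4.6  0.31 4.71] w 0.276
shift in tool axes (mm) [-1.00e-01  1.46e+02 -7.00e-01] turn [ 0.0011  0.     -0.0003]
```

View pics/wrist7.png

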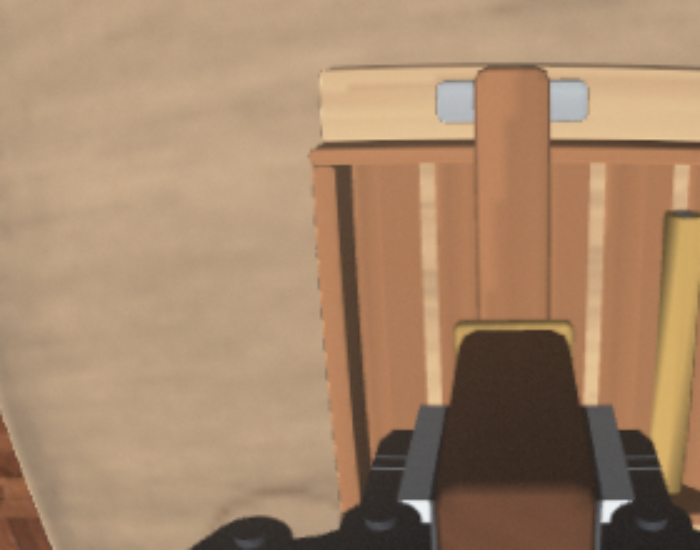

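>>> {"api": "step_arm", "payload": {"moves": [[0, -0.003, 0, 0, 0, 0, 0.0], [0, -0.003, 0, 0, 0, 0, 0.0], [0, -0.003, 0, 0, 0, 0, 0.0], [0, -0.003, 0, 0, 0, 0, 0.0]]}}

```text
time: 16.35
tool_pos: [0.4439, -0.0656, 0.0887]
tool_rot: [0.01, 0.743, 0.669, 0.009]
contact_force: [4.8, 0.3, 5.5]
gripper_width: 0.276
```

>>> {"api": "step_arm", "payload": {"moves": [[0, -0.003, 0, 0, 0, 0, 0.0], [0, -0.003, 0, 0, 0, 0, 0.0], [0, -0.003, 0, 0, 0, 0, 0.0], [0, -0.002, 0, 0, 0, 0, 0.0], [0, 0, 0, 0, 0, 0, 0.0]]}}

```text
time: 16.85
tool_pos: [0.4328, -0.0645, 0.0884]
tool_rot: [0.01, 0.743, 0.669, 0.009]
contact_force: [2.8, 0.0, 5.5]
gripper_width: 0.276
```

Run:
```python
from h import *
delta([.601,-.0821,.0935],-.1037,-.025)
for n in ["wrist","top"]:
    p,d=grab_frame(n); 
    p=p[90:310,70:350] if n=="wrist" else p[170:310,140:320]
    cv2.imwrite(f"pics/{n}8.png",cv2.resize(p[:,:,::-1],None,fx=2.5,fy=2.5))
```

```text
t 16.85 pos [ 0.4328 -0.0645  0.0884] yaw -0.104 toolz [ 0.0255 -0.0027 -0.9997] F [2.78 0.02 5.48] w 0.276
shift in tool axes (mm) [-1.000e-01  1.692e+02 -7.000e-01] turn [ 0.0007  0.     -0.0003]
```

View pics/wrist8.png

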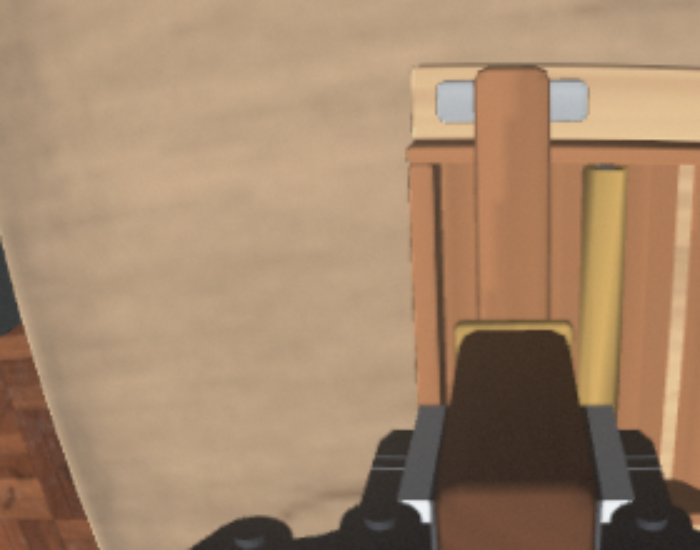

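All three rods appear to be in grooves. Lifting and verifying.

>>> {"api": "step_arm", "payload": {"moves": [[0, 0, -0.005, 0, 0, 0, 0.0], [0, 0, -0.015, 0, 0, 0, 0.0], [0, 0, -0.025, 0, 0, 0, 0.0], [0, 0, -0.03, 0, 0, 0, 0.0], [0, 0, -0.025, 0.013, 0, 0, 0.0], [0, 0, -0.01, 0.013, 0, 0, 0.0], [0, 0, 0, 0, 0, 0, 0.0]]}}

```text
time: 17.65
tool_pos: [0.43, -0.064, 0.1979]
tool_rot: [-0.001, 0.743, 0.669, -0.001]
contact_force: [0.4, 0.0, -3.5]
gripper_width: 0.28
```

Run:
```python
from h import *
delta([.476,-.3065,.19],.14)
```

```text
t 17.65 pos [ 0.43   -0.064   0.1979] yaw -0.1039 toolz [-2.e-03  5.e-04 -1.e+00] F [ 0.39  0.03 -3.46] w 0.28
shift in tool axes (mm) [-236.4   71.     7.7] turn [-0.002  -0.0005 -0.2439]
```

>>> {"api": "step_arm", "payload": {"moves": [[-0.018, 0.006, 0, 0, 0, 0, 0.0], [-0.034, 0.01, 0, 0, 0, 0, 0.0], [-0.038, 0.011, 0, 0, 0, 0, 0.0], [-0.038, 0.011, 0, 0, 0, 0, 0.0], [-0.038, 0.011, 0, 0, 0, 0, 0.0], [-0.036, 0.011, 0, 0, 0, 0, 0.0], [-0.022, 0.007, 0, 0, 0, 0, 0.0], [-0.012, 0.004, 0, 0, 0, 0, 0.0]]}}

```text
time: 18.45
tool_pos: [0.4751, -0.3069, 0.1947]
tool_rot: [-0.003, 0.744, 0.669, -0.001]
contact_force: [-0.2, 0.6, -2.5]
gripper_width: 0.275
```

>>> {"api": "step_arm", "payload": {"moves": [[0, 0, 0, 0.001, 0, -0.08, 0.0], [0, 0, 0.01, 0.001, 0, -0.08, 0.0], [0, 0, 0.02, 0, 0, -0.085, 0.0], [0, 0, 0.02, 0, 0, 0, 0.0], [0, 0, 0.015, 0, 0, 0, 0.0], [0, 0, 0, 0, 0, 0, 0.0], [0, 0, 0, 0, 0, 0, 0.0]]}}

```text
time: 19.15
tool_pos: [0.4762, -0.3057, 0.1327]
tool_rot: [-0.002, 0.655, 0.755, -0.001]
contact_force: [1.5, -0.4, -2.1]
gripper_width: 0.274
```

Run:
```python
from h import *
delta([.476,-.3065,.0635],.14)
for n in ["scene","top","wrist"]:
    p,d=grab_frame(n);np.savez(f"{n}9.npz",p=p,d=d)
    if n=="top":p=p[170:310,140:360]
    if n=="scene":p=p[130:330,130:330]
    cv2.imwrite(f"pics/{n}9.png",cv2.resize(p[:,:,::-1],None,fx=2.8,fy=2.8) if n!="wrist" else p[:,:,::-1])
```

```text
t 19.15 pos [ 0.4762 -0.3057  0.1327] yaw 0.1413 toolz [-0.0033  0.0012 -1.    ] F [ 1.48 -0.43 -2.1 ] w 0.274
shift in tool axes (mm) [-0.9 -0.1 69.2] turn [-0.0031 -0.0017  0.0013]
```

View pics/top9.png

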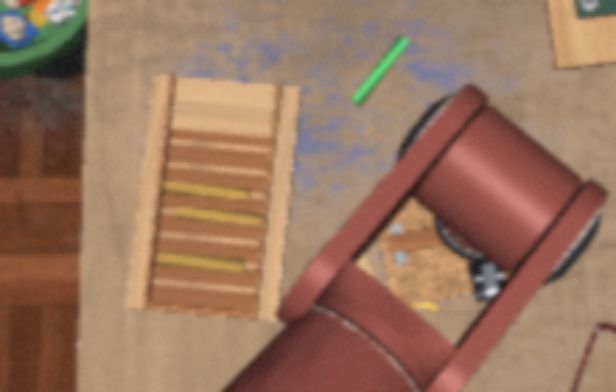

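View pics/scene9.png

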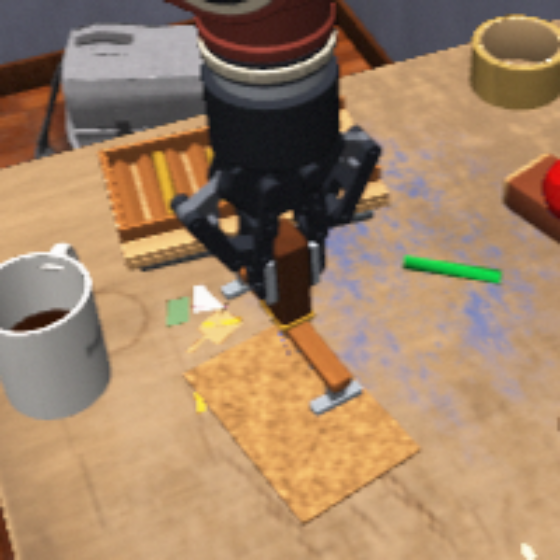

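View pics/wrist9.png

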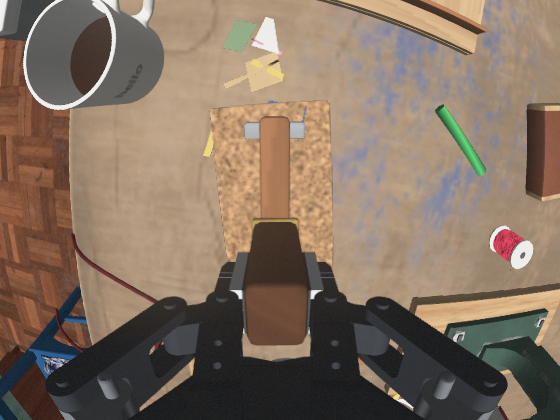

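Run:
```python
from h import *
z=np.load("top9.npz");p,d=z["p"],z["d"]
hsv=cv2.cvtColor(p,cv2.COLOR_RGB2HSV)
P,uv=pts("top",d,d>0)
cx,cy,a=.5015,-.0717,-.1037
dx,dy=P[:,0]-cx,P[:,1]-cy
x=dx*np.cos(a)+dy*np.sin(a);y=-dx*np.sin(a)+dy*np.cos(a)
H=hsv[uv[:,1],uv[:,0]].astype(int)
m=(np.abs(x)<.076)&(np.abs(y)<.047)
yel=m&(H[:,0]>18)&(H[:,0]<32)&(H[:,1]>110)
im=np.zeros(d.shape,np.uint8);im[uv[yel,1],uv[yel,0]]=1
n,l,s,c=cv2.connectedComponentsWithStats(im,connectivity=8)
lab=l[uv[:,1],uv[:,0]]
for k in range(1,n):
    if s[k,4]<30: continue
    q=yel&(lab==k);pf=np.polyfit(y[q],x[q],1)
    print(s[k,4],"x,y",np.round([x[q].mean(),y[q].mean()],4),"slope",round(pf[0],3),"len",round(np.ptp(y[q]),3),"z med",round(np.median(P[q,2]),4))
```

```text
61 x,y [0.0228 0.0067] slope 0.024 len 0.074 z med 0.0377
56 x,y [ 0.0009 -0.0023] slope 0.012 len 0.071 z med 0.0379
75 x,y [-0.043   0.0057] slope -0.007 len 0.072 z med 0.0368
```

>>> {"api": "step_arm", "payload": {"moves": [[0, 0, 0.015, -0.003, -0.001, 0, 0.0], [0, 0, 0.02, 0, 0, 0, 0.0], [0, 0, 0.015, 0, 0, 0, 0.0], [0, 0, 0.008, 0, 0, 0, 0.0], [0, 0, 0, 0, 0, 0, 0.0], [0, 0, 0, 0, 0, 0, 0.0]]}}

```text
time: 19.9
tool_pos: [0.4768, -0.3065, 0.0756]
tool_rot: [0.001, 0.656, 0.755, 0.0]
contact_force: [0.8, -0.0, -2.5]
gripper_width: 0.273
```

Rods sit at x = +22, 0 and −44 mm, each within 0.025 rad. Setting the rake down.

>>> {"api": "step_arm", "payload": {"moves": [[0, 0, 0.006, 0, 0, 0, 0.0], [0, 0, 0.004, 0, 0, 0, 0.0], [0, 0, 0.001, 0, 0, 0, 0.0], [0, 0, 0.001, 0, 0, 0, 0.0], [0, 0, 0, 0, 0, 0, 0.0]]}}

```text
time: 20.4
tool_pos: [0.4765, -0.3063, 0.0633]
tool_rot: [0.001, 0.656, 0.755, 0.0]
contact_force: [-0.4, -0.1, -3.3]
gripper_width: 0.274
```

>>> {"api": "step_arm", "payload": {"moves": [[0, 0, 0.0006, 0, 0, 0, 0.0], [0, 0, 0.0004, 0, 0, 0, 0.0], [0, 0, 0, 0, 0, 0, 0.0]]}}

```text
time: 20.7
tool_pos: [0.4767, -0.3065, 0.0629]
tool_rot: [0.001, 0.656, 0.755, 0.0]
contact_force: [-1.8, 1.0, -1.2]
gripper_width: 0.274
```

>>> {"api": "step_arm", "payload": {"moves": [[0, 0, 0.0006, 0, 0, 0, 0.0], [0, 0, 0, 0, 0, 0, 0.0]]}}

```text
time: 20.9
tool_pos: [0.4768, -0.3065, 0.0629]
tool_rot: [0.001, 0.655, 0.755, 0.0]
contact_force: [-2.9, 3.3, 5.1]
gripper_width: 0.277
```

>>> {"api": "step_arm", "payload": {"moves": [[0, 0, 0, 0, 0, 0, 0.035], [0, 0, 0, 0, 0, 0, 0.06], [0, 0, 0, 0, 0, 0, 0.085], [0, 0, 0, 0, 0, 0, 0.085], [0, 0, 0, 0, 0, 0, 0.085], [0, 0, 0, 0, 0, 0, 0.085]]}}

```text
time: 21.5
tool_pos: [0.4765, -0.3063, 0.0617]
tool_rot: [0.001, 0.656, 0.755, 0.0]
contact_force: [0.1, 0.8, 1.0]
gripper_width: 0.995
```

Run:
```python
from h import *
delta([.476,-.3065,.2],.14)
p,d=grab_frame("wrist");cv2.imwrite("pics/wrist10.png",p[:,:,::-1])
```

```text
t 21.5 pos [ 0.4765 -0.3063  0.0617] yaw 0.141 toolz [ 1.1e-03 -5.0e-04 -1.0e+00] F [0.12 0.76 1.01] w 0.995
shift in tool axes (mm) [  -0.2   -0.4 -138.3] turn [0.001  0.0006 0.001 ]
```

View pics/wrist10.png

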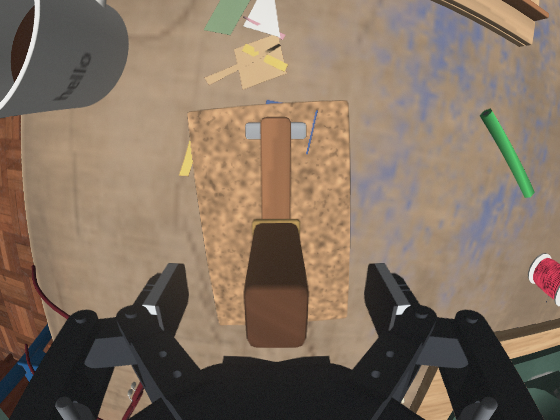

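The fingers are clear on both sides. Rising, then backing off so the top camera can see.

>>> {"api": "step_arm", "payload": {"moves": [[0, 0, -0.015, 0, 0, 0, 0.085], [0, 0, -0.03, 0, 0, 0, 0.085], [0, 0, -0.04, 0, 0, 0, 0.085], [0, 0, -0.045, 0, 0, 0, 0.085], [0, 0, -0.045, 0, 0, 0, 0.085], [0, 0, -0.02, 0, 0, 0, 0.085], [0, 0, 0, 0, 0, 0, 0.085]]}}

```text
time: 22.25
tool_pos: [0.4781, -0.3077, 0.2635]
tool_rot: [0.006, 0.656, 0.755, 0.0]
contact_force: [0.7, -0.5, 0.6]
gripper_width: 0.994
```

>>> {"api": "step_arm", "payload": {"moves": [[0.045, 0, 0, 0, 0, 0, 0.085], [0.045, 0, 0, 0, 0, 0, 0.085], [0.045, 0, 0, 0, 0, 0, 0.085], [0.045, 0, 0, 0, 0, 0, 0.085], [0.045, 0, 0, 0, 0, 0, 0.085], [0.045, 0, 0, 0, 0, 0, 0.085], [0.045, 0, 0, 0, 0, 0, 0.085], [0.045, 0, 0, 0, 0, 0, 0.085]]}}

```text
time: 23.05
tool_pos: [0.4245, 0.0519, 0.2554]
tool_rot: [0.0, 0.656, 0.755, -0.0]
contact_force: [0.7, -0.8, 0.4]
gripper_width: 0.997
```

>>> {"api": "step_arm", "payload": {"moves": [[0.045, 0, 0, 0, 0, 0, 0.085], [0.045, 0, 0, 0, 0, 0, 0.085], [0.03, 0, 0, 0, 0, 0, 0.085], [0, 0, 0, 0, 0, 0, 0.085], [0, 0, 0, 0, 0, 0, 0.085]]}}

```text
time: 23.55
tool_pos: [0.4082, 0.1692, 0.2554]
tool_rot: [0.0, 0.655, 0.756, -0.001]
contact_force: [1.5, 0.7, 0.3]
gripper_width: 0.997
```

Run:
```python
from h import *
print(state()["tool_pos"],state()["time"])
for n in ["scene","top"]:
    p,d=grab_frame(n);np.savez(f"{n}F.npz",p=p,d=d)
    P,uv=pts(n,d,d>0)
    b=(np.hypot(P[:,0]-.477,P[:,1]+.31)<.12)
    for nm,lo,hi in (("bar",.031,.043),("handle",.1,.13)):
        Q=P[b&(P[:,2]>lo)&(P[:,2]<hi)];rc=cv2.minAreaRect(Q[:,:2].astype(np.float32));print(n,nm,np.round(rc[0],4),np.round(rc[1],4),round(rc[2],1),np.round(np.median(Q[:,2]),4))
    p=p[130:310,140:360] if n=="top" else p[130:330,130:370]
    cv2.imwrite(f"pics/{n}F.png",cv2.resize(p[:,:,::-1],None,fx=2.8,fy=2.8))
    if n=="top":
        hsv=cv2.cvtColor(np.load("topF.npz")["p"],cv2.COLOR_RGB2HSV)
        cx,cy,a=.5015,-.0717,-.1037
        dx,dy=P[:,0]-cx,P[:,1]-cy
        x=dx*np.cos(a)+dy*np.sin(a);y=-dx*np.sin(a)+dy*np.cos(a)
        H=hsv[uv[:,1],uv[:,0]].astype(int)
        yel=(np.abs(x)<.076)&(np.abs(y)<.047)&(H[:,0]>18)&(H[:,0]<32)&(H[:,1]>110)
        im=np.zeros(d.shape,np.uint8);im[uv[yel,1],uv[yel,0]]=1
        nn,l,s,c=cv2.connectedComponentsWithStats(im,connectivity=8);lab=l[uv[:,1],uv[:,0]]
        for k in range(1,nn):
            if s[k,4]<30: continue
            q=yel&(lab==k);pf=np.polyfit(y[q],x[q],1);print(s[k,4],np.round([x[q].mean(),y[q].mean()],4),"slope",round(pf[0],3),"z",np.median(P[q,2]))
        for q in ["eyelet_tin","spool","sanding_block2"]:
            for r in cut_out("top",q)[:1]:
                A,_=pts("top",d,r["mask"]);print(q,np.round(np.median(A,0),3))
```

```text
[0.40817219 0.16916631 0.2553676 ] 23.55
scene bar [ 0.4743 -0.3052] [0.0236 0.1392] 11.5 0.0387
scene handle [ 0.4759 -0.3057] [0.0243 0.0301] 8.3 0.1086
top bar [ 0.4769 -0.3069] [0.0226 0.1395] 6.3 0.038
top handle [ 0.4783 -0.3066] [0.0236 0.03  ] 8.2 0.1073
55 [0.0228 0.0065] slope 0.016 z 0.03791723973633254
46 [0.0008 0.0047] slope -0.012 z 0.03832352919530069
76 [-0.0431  0.0049] slope 0.001 z 0.036760763187665746
eyelet_tin [ 0.521 -0.531  0.027]
spool [ 0.727 -0.321  0.044]
sanding_block2 [ 0.758 -0.214  0.031]
```

View pics/topF.png

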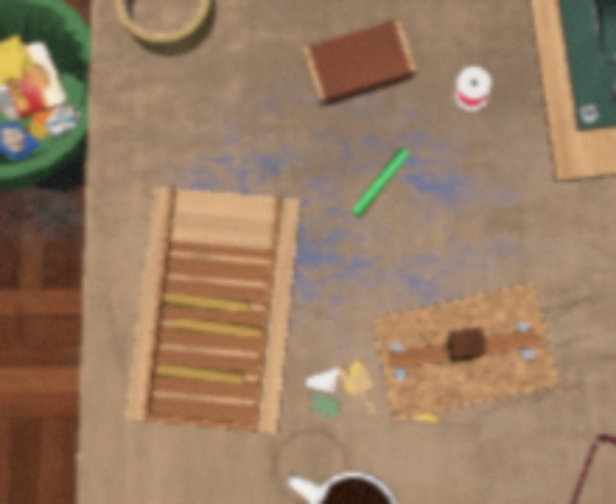

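View pics/sceneF.png

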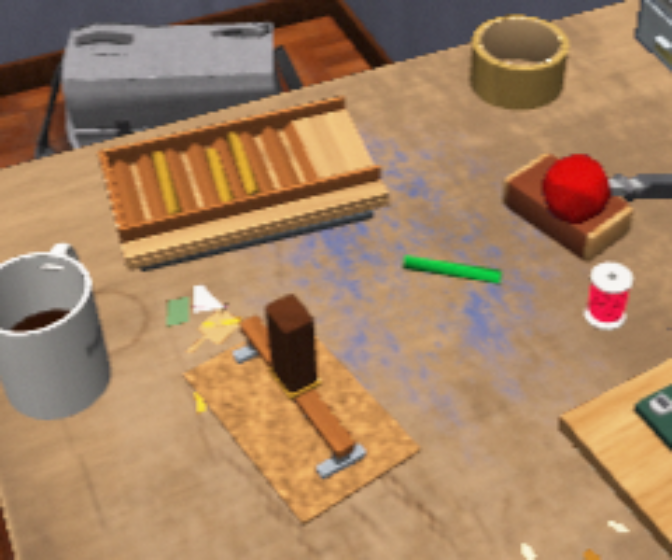

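Both views show the three rods lying parallel in separate grooves and the rake upright on its board. The bystanders have not moved. Handing in.

```bash
python3 -c "
from plant import *
print(job_done())"
```

```text
the job is handed in; nothing more can be done
None
```

The job is handed in at about 24 s of the 67 s allowed. My last checks show everything where it should be; no verdict was reported.

- **Combing:** I gripped the rake, set its skids on the ledges at tray x of about 0.10 m, and made one pass to about −0.067 m. The rake–tray force, from the wrist reading plus the rake's weight, stayed at about 6 to 9 N. I read it only at the end of each call, so brief peaks in between would not show. The bed sloped up by about 0.026 rad towards the deck end, and I tilted the rake to match.
- **Rods:** In the final top view they lie at tray x of about +22, 0 and −43 mm. Each is within about 0.02 rad of the grooves, with its top 37 to 38 mm up.
- **Rake:** It stands upright on the cork board, within a few millimetres of where it started, with the gripper well clear.
- **Bystanders:** The tin, spool and sanding block each measure within about 2 mm of their starting positions.

The only disagreements were small. The two cameras differ by 2 to 3 mm on position, and the box fits to the rake's crossbar scatter by a few degrees in yaw. The handle fits agree to within about 0.1 degrees.

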